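# Latch the keeper over the tube in its saddle

### The job

One of the two tube saddles on the welding table holds a steel tube. Swing that saddle's hinged keeper bar over the tube and all the way down until it rests in its fork, then let go. Leave the tube lying in the saddle and leave the empty saddle's keeper standing as it is.

Things in the scene. Friction and masses are not known exactly. Their poses are not given: they have to be found in the camera images.
- cradle: Bare steel saddle with the tube, fixed on the table; base 110 x 150 x 10 mm (x, y, z), ending at y = -70 mm. Origin on the table under the tube's middle; y axis to robot's left within 0.35 rad; tube along x. Hinge cheeks at y = +55, tops z = 82 mm. Fork at y = -52 to -36 mm: two prongs 24 mm apart in x, tops z = 92, seat z = 66. Beyond it nothing near is over 40 mm high.
- keeper (a joint): Keeper hinge on the loaded saddle (rad): 0 = level on the fork's seat, 1.57 upright, stop 1.9; starts 1.15 to 1.75. Steel strap 20 mm wide (x), 8 thick, black 24 mm ball at its end. Hinge axis along cradle x at y = 55, z = 71; at value q the ball centre is at cradle (0, 55 - 135 cos q, 71 + 135 sin q) mm. Stiff: stays where left, 1 to 3 N at the ball moves it. Shut, it clears the tube by 3 mm.
- tube: Loose round dark steel tube, 48 mm diameter, 220 mm long, lying in the cradle's two V-saddles along the cradle's x axis, its top at z = 64 mm. Origin at the middle of its underside (z = 16 mm); its own y axis runs along the tube.
- spare_keeper_ball (a point): Centre of the 24 mm black ball on the keeper of the other saddle: same shape, but empty, fixed on the table 0.36 to 0.51 m to the left or right of the loaded one. Its keeper stands open in the same way and must stay so. The point's y axis points from the ball along the bar to its hinge. (An extraction hood hangs behind, over the middle of the table, rim 0.38 m up.)

How it is judged:
At the end, for the whole second after the job is handed in: the keeper of the loaded saddle lies down in its fork (within 0.1 rad of its seat) and is at rest; the tube still lies in the saddle within 20 mm of where it started; the ball of the empty saddle's keeper is within 30 mm of where it started (value of joint keeper below 0.1 rad and velocity of joint keeper between -0.1 and 0.1 rad/s and distance of spare_keeper_ball from where it was at the start of the episode below 0.03 m and distance of tube from where it was at the start of the episode below 0.02 m and linear speed of tube below 0.02 m/s); the robot touches nothing.
It fails at once if the empty saddle's keeper was moved (its ball more than 30 mm) (distance of spare_keeper_ball from where it was at the start of the episode above 0.03 m).
It fails at once if the tube was knocked out of place (more than 20 mm) (distance of tube from where it was at the start of the episode above 0.02 m).
It also fails if it takes over 32 s, if anything falls off the work surface, if the arm or the gripper's body presses on something with over 40 N, if the wrist force passes 120 N, or if a joint passes its speed limit or range.

### The arm

A 6-joint arm with a two-finger parallel gripper is mounted at the origin on a cart in front of the work surface, level with it; the furniture and walls round the work are solid. World frame = base frame: x ahead of the robot, y to its left, z up, the work surface at z = 0. Lengths are in m, angles in rad, forces in N, time in s.
With the tool pointing down it reaches from about 0.35 to 0.775 m from the base axis. Payload 5.5 kg.
Tool frame: the origin (TCP) lies at the very end of the fingers, on their centre line; the grasp point (between the pads) lies 19 mm behind it; z points along the fingers, y is the line along which they close (so a half turn about z gives the same grasp; the last joint's range is limited). The gripper opens to 85 mm and grips with 20 to 120 N. Pads are 22 mm wide; open, the fingers measure 114 mm over their backs; the gripper's body (76 mm by 85 mm) begins 54 mm behind the grasp point. The pads swing forward as they close: fully open they stand 13 mm farther back than shut.
Start: joints at [1.017, 0.313, 0.046, 1.304, 0, 1.431], TCP at [0.231, 0.527, 0.231] pointing down, gripper open.
Joint ranges: [-2.76, 2.76], [-0.86, 1.69], [-1.03, 1.26], [-2.2, 2.34], [-1.47, 1.5], [-3.14, 3.14]. Speed limits (rad/s): [2.57, 2.57, 3.14, 3.14, 3.14, 3.14].

### API

Orientations are given as a unit quaternion [w, x, y, z].
In Python, from workcell import env, cams, ticket, spotter gives the robot as it stands.
- The arm moves only by the tool jog_arm, never from a script. Its argument "increments" is a list that holds one entry, the list of rows, each a list of 7 numbers: the shift along the tool's x, y, z in units of 0.25 m (1.0 is 0.25 m), then the turn, a rotation vector about the tool's x, y, z in units of 180 degrees (1.0 is 180 degrees), then the closure in counts, from 0 (fully open) to 255 (shut). A call has 1 to 20 rows; each row shifts and turns the commanded pose from where the row before left it, along the tool's axes as they then stand; what a row does not reach is not made up. A row lasts 1/10 s, in which the tool goes at most 50 mm and 8.59 degrees, less where a joint would pass 70% of its speed; a pose out of reach is approached as far as the arm can. A call with a number of a shift or a turn outside -1 to 1 is refused whole. A call with a gripper value outside its range is refused whole. The fingers move at their own pace and stop on an object; "force" is the grip in N (left out, the last holds). Time passes only in rows, so rows that do not move let the fingers close. It gives the time, the measured TCP pose, the force, the opening and the grip force at its end, in the units of the state.
- env.get_state(): the state, without advancing time (a new reading comes with each control period).
- cams.read_camera(name): name is "scene" or "side" or "wrist"; returns a dict with "pixels" (480x640x3 uint8, red, green, blue), "fx", "fy", "cx", "cy" (pixels), "xyz" and "attitude" of the camera in the world; the wrist camera has in their place "mount" (4x4, takes a point from camera to tool coordinates, whose origin is the TCP and whose axes are the flange's). Camera axes: x right, y down, z forward; pixel columns grow to the right and rows downward; lengths in m; the calibration is good to about 2 mm. A picture is of the moment at which its call begins: read the wrist's pose just before it. There is no depth.
- ticket.hand_in(): hands the job in; it is judged then, once.
Trained networks look in the newest picture that a camera, given by its name, has taken for a name from the list of things; names that differ only in an ending like _2 or _b are one class to them, and where a whole thing is asked for, a point or a joint stands for the part that bears it (a point fixed in the world has none). Each returns a list of dicts, best first, with "conf" (0 to 1); they miss things now and then, are a little off and sometimes report something else, mostly with a low value. They report only what shows in the picture. A call takes as long as a camera call.
- spotter.find_in(target, camera): "uv" ([column, row] in pixels, amid what is visible of it).
- spotter.cut_out(target, camera): "region" (480x640 bool, what is visible of it) and "uv" ([column, row] in pixels, amid what is visible of it).
- spotter.landmark_of(target, camera): "uv" ([column, row] in pixels: a listed point, or the origin of a listed thing).
The state is a dict: "clock": time; "joint_pos": joint angles; "qvel": joint speeds; "tau": joint torques, N m; "tcp_pos": TCP position; "orientation": TCP orientation; "wrist_force": force on the tool from outside, world axes, zero at the start; "ft_torque": the same for the moment, N m; "finger_gap": finger opening in m; "grip_force": force on a finger pad.
Only numpy, scipy, OpenCV 4.12 (cv2) and the standard library are available. Lean on these libraries where they do the work, as an engineer would, in place of code of your own. Each camera call takes 0.05 s, during which the arm holds its last target. There are 200 camera calls.

## Working session

There is one attempt and no reset: what is moved stays moved. The work goes in short steps, Python scripts to look and compute and a tool call to move; the robot and the scene stay as the last step left them, time stands still between calls to the robot, and variables do not carry over. Pictures are saved under pics/ and viewed, at most 10 in all, crops included, and the job is handed in when it is done.

Besides the shell and the picture viewer there is one more tool, called after "Emit:" as a command line: name --argument value ..., lists and objects as JSON in quotes. jog_arm: Moves the arm, as the interface text tells. Shifts and turns lie within -1 to 1; 1 stands for 0.25 m of shift or 180 degrees of turn. Its arguments: {"type":"object","properties":{"increments":{"type":"array"},"force":{"type":"number"}},"required":["increments"]}

```bash
mkdir -p pics
cat > h.py <<'E'
from workcell import env, cams, ticket, spotter
import numpy as np, cv2
from scipy.spatial.transform import Rotation as R
def q2R(q): return R.from_quat([q[1],q[2],q[3],q[0]]).as_matrix()
E
python3 - <<'E'
from h import *
ims=[]
for c in ["scene","side"]:
    d=cams.read_camera(c); print(c,{k:np.round(v,4).tolist() for k,v in d.items() if k!="pixels"})
    cv2.imwrite(f"pics/{c}0.png",d["pixels"][:,:,::-1])
    for t in ["cradle","keeper","tube","spare_keeper_ball"]:
        print(t,"land",[(np.round(r["uv"],1).tolist(),round(r["conf"],2)) for r in spotter.landmark_of(t,c)[:4]] ,"find",[(np.round(r["uv"],1).tolist(),round(r["conf"],2)) for r in spotter.find_in(t,c)[:4]])
print(env.get_state())
E
```

```text
scene {'fx': 520.1663, 'fy': 520.1663, 'cx': 324.7761, 'cy': 235.075, 'xyz': [-0.1065, -0.5836, 0.6515], 'attitude': [-0.4217, 0.8168, -0.3524, 0.1758]}
cradle land [([400.5, 308.4], 0.8)] find [([408.6, 305.8], 0.93)]Traceback (most recent call last):
  File "<stdin>", line 7, in <module>
ValueError: it knows: cradle, spare_keeper_ball, tube
```

Run:
```python
from h import *
for c in ["scene","side"]:
    d=cams.read_camera(c); print(c,{k:np.round(v,4).tolist() for k,v in d.items() if k!="pixels"})
    cv2.imwrite(f"pics/{c}0.png",d["pixels"][:,:,::-1])
    for t in ["cradle","tube","spare_keeper_ball","keeper"]:
      for n in ["landmark_of","find_in"]:
        try: print(t,n,[(np.round(r["uv"],1).tolist(),round(r["conf"],2)) for r in getattr(spotter,n)(t,c)[:4]])
        except Exception as e: print(t,n,e)
print(env.get_state())
```

```text
scene {'fx': 520.1663, 'fy': 520.1663, 'cx': 324.7761, 'cy': 235.075, 'xyz': [-0.1065, -0.5836, 0.6515], 'attitude': [-0.4217, 0.8168, -0.3524, 0.1758]}
cradle landmark_of [([401.9, 307.0], 0.73)]
cradle find_in [([405.8, 307.5], 0.98)]
tube landmark_of [([400.3, 308.3], 0.74), ([398.8, 303.5], 0.62)]
tube find_in [([391.7, 300.8], 0.85)]
spare_keeper_ball landmark_of [([239.2, 128.1], 0.87)]
spare_keeper_ball find_in [([241.6, 150.9], 0.84)]
keeper landmark_of it knows: cradle, spare_keeper_ball, tube
keeper find_in [([381.6, 232.2], 0.88)]
side {'fx': 454.1681, 'fy': 454.1681, 'cx': 316.0426, 'cy': 236.0296, 'xyz': [0.4334, 0.7004, 0.6374], 'attitude': [0.0263, -0.0394, 0.898, -0.4373]}
cradle landmark_of [([336.3, 212.7], 0.63)]
cradle find_in [([334.7, 211.5], 0.71)]
tube landmark_of [([339.0, 206.1], 0.89)]
tube find_in [([347.1, 196.3], 0.65)]
spare_keeper_ball landmark_of [([298.3, 278.3], 0.56)]
spare_keeper_ball find_in [([293.7, 319.1], 0.67)]
keeper landmark_of it knows: cradle, spare_keeper_ball, tube
keeper find_in [([333.7, 174.2], 0.72)]
{'clock': 0.95, 'joint_pos': array([1.01741492e+00, 3.13142885e-01, 4.60697920e-02, 1.30360879e+00,
       7.37657639e-06, 1.43122251e+00]), 'qvel': array([ 4.07176349e-04, -3.40512576e-05,  4.24132416e-04,  5.39713126e-04,
        4.39629370e-04,  8.63993811e-04]), 'tau': array([-8.22696675e-04, -4.80468607e+01,  2.98814052e+01,  2.44353787e-04,
       -1.00650805e-04, -8.58409663e-06]), 'tcp_pos': array([0.23121154, 0.52649037, 0.23134333]), 'orientation': array([1.59624711e-05, 2.05430718e-01, 9.78671659e-01, 5.50733475e-05]), 'wrist_force': array([ 0.0949982 , -0.79758338,  0.34743985]), 'ft_torque': array([ 0.02059694, -0.02477914, -0.01729472]), 'grip_force': 0.0, 'finger_gap': 0.0852062766077837}
```

View pics/scene0.png

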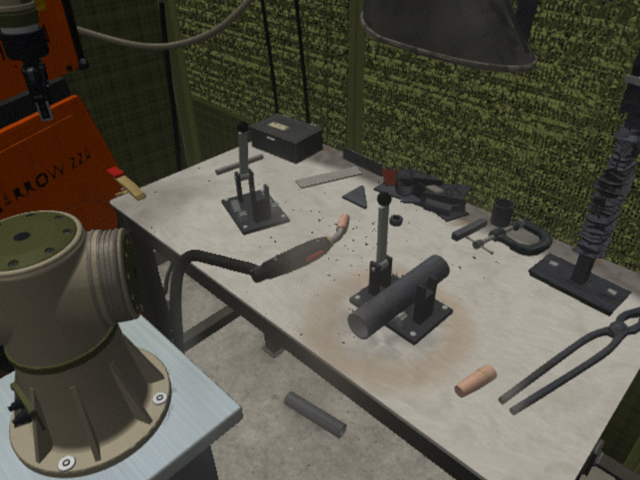

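View pics/side0.png

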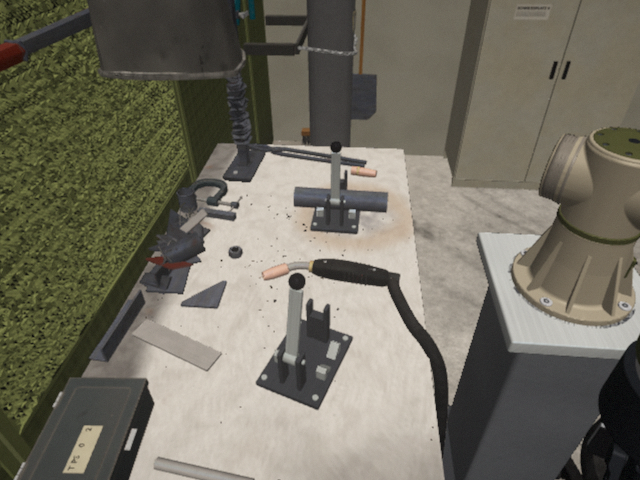

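The scene camera shows the loaded saddle with its keeper ball at about (383,200); in the side view the ball is at (336,147). The spare's ball is at (243,128) in the scene view and (297,281) in the side view. Next I fit the saddle's pose, yaw and keeper angle.

```bash
cat >> h.py <<'E'
def proj(d,P):
    c=(np.atleast_2d(P)-d["xyz"])@q2R(d["attitude"])
    return np.c_[d["fx"]*c[:,0]/c[:,2]+d["cx"],d["fy"]*c[:,1]/c[:,2]+d["cy"]]
def c2w(p,P):
    c,s=np.cos(p[2]),np.sin(p[2]); return np.atleast_2d(P)@np.array([[c,-s,0],[s,c,0],[0,0,1]]).T+[p[0],p[1],0]
def ballp(q): return np.array([0,.055-.135*np.cos(q),.071+.135*np.sin(q)])
E
cat > fit.py <<'E'
from h import *
from scipy.optimize import least_squares
a=np.linspace(0,2*np.pi,24,endpoint=False)
cyl=np.array([[x,.024*np.cos(t),.040+.024*np.sin(t)] for x in(-.11,.11) for t in a])
D=np.c_[np.cos(a),np.sin(a)]
obs=[]
balls={"scene":(383,200),"side":(336,147)}
for c in balls:
    d=cams.read_camera(c); r=spotter.cut_out("tube",c)[0]["region"]
    ys,xs=np.nonzero(r); print(c,r.sum(),xs.min(),xs.max(),ys.min(),ys.max())
    g=cv2.GaussianBlur(d["pixels"].max(2),(3,3),0); u,v=balls[c]
    w=g[v-14:v+15,u-14:u+15]; m=(w<45).astype(np.uint8)
    n,l,st,ce=cv2.connectedComponentsWithStats(m); k=l[14,14]; print("ball",st[k],ce[k]+[u-14,v-14])
    b=ce[k]+[u-14,v-14] if k and st[k][4]<400 else np.array([u,v])
    obs.append((d,(np.c_[xs,ys]@D.T).max(0),b))
def f(p):
    o=[]
    for d,s,b in obs:
        o+=[((proj(d,c2w(p,cyl))@D.T).max(0)-s)/5,(proj(d,c2w(p,ballp(p[3])))[0]-b)]
    return np.concatenate(o)
r=least_squares(f,[.55,-.2,0,1.5],loss="soft_l1"); p=r.x
print("p",p.round(4),"res",f(p).round(1)); print("ball",c2w(p,ballp(p[3])))
np.save("p.npy",p)
A=[];B=[]
for (d,_,_),uv in zip(obs,[(243,128),(297,281)]):
    v=q2R(d["attitude"])@[(uv[0]-d["cx"])/d["fx"],(uv[1]-d["cy"])/d["fy"],1]; v/=np.linalg.norm(v)
    M=np.eye(3)-np.outer(v,v); A.append(M);B.append(M@d["xyz"])
print("spare",np.linalg.lstsq(np.vstack(A),np.hstack(B),rcond=None)[0])
E
python3 fit.py
```

```text
scene 2921 347 447 256 339
ball [  9   6  13  14 138] [384.08695652 198.3115942 ]
side 1553 295 387 187 212
ball [ 9  9 10 10 73] [335.53424658 146.16438356]
p [ 0.4728 -0.2074 -0.067   1.5699] res [ 0.8  0.6  0.5  0.3 -0.5 -0.5 -0.5 -0.5 -0.5 -0.5 -0.2 -0.1  0.1  0.3
  0.4  0.6  0.1  0.3  0.5  0.4  0.5  0.6  0.6  0.6 -0.9  1.2 -0.2 -0.3
 -0.2 -0.1 -0.   0.   0.1 -0.   0.2  0.4  0.5  0.6  0.8  0.6  0.7  0.7
  0.7  0.6  0.4  0.2  0.3  0.3  0.1 -0.1  1.1 -0.4]
ball [[ 0.47650138 -0.15265466  0.20599995]]
spare [0.50864986 0.24647891 0.19970286]
```

```bash
cat > plan.py <<'E'
from h import *
def rows(wps,yaw_goal,step=.042,grip=255):
    """world waypoints -> tool-frame rows, turning evenly to yaw_goal (of tool y) over the list"""
    s=env.get_state(); M=q2R(s["orientation"]); pts=[s["tcp_pos"]]
    for w in wps:
        n=max(1,int(np.ceil(np.linalg.norm(w-pts[-1])/step))); a=pts[-1]
        pts+=[a+(np.array(w)-a)*(i+1)/n for i in range(n)]
    n=len(pts)-1
    G=np.c_[[np.sin(yaw_goal),-np.cos(yaw_goal),0],[np.cos(yaw_goal),np.sin(yaw_goal),0],[0,0,-1]]
    rv=R.from_matrix(M.T@G).as_rotvec()
    pos=pts[0].copy()
    for w in pts[1:]:
        sh=np.round(M.T@(w-pos)/.25,3); tr=np.round(rv/n/np.pi,4)
        pos=pos+M@sh*.25; M=M@R.from_rotvec(tr*np.pi).as_matrix()
        print("["+",".join(f"{v:g}" for v in [*sh,*tr,grip])+"],")
    print(n,"end",pos.round(4))
E
python3 - <<'E'
from plan import *
p=np.load("p.npy"); c=c2w(p,[0,.097,0])[0]
rows([np.array([.231,.5265,.29]),np.array([c[0],c[1],.29])],p[2])
E
```

```text
Traceback (most recent call last):
  File "plan.py", line 10, in rows
    rv=R.from_matrix(M.T@G).as_rotvec()
       ~~~~~~~~~~~~~^^^^^^^
  File "scipy/spatial/transform/_rotation.pyx", line 1143, in scipy.spatial.transform._rotation.Rotation.from_matrix
ValueError: Non-positive determinant (left-handed or null coordinate frame) in rotation matrix 0: [[-3.39847392e-01 -9.40480595e-01  3.24911600e-05]
 [-9.40480589e-01  3.39847386e-01 -1.26098243e-04]
 [-1.07550915e-04  7.34114644e-05  9.99999992e-01]].
```

```bash
sed -i 's/\[np.sin(yaw_goal),-np.cos(yaw_goal),0\]/[-np.sin(yaw_goal),np.cos(yaw_goal),0]/' plan.py
python3 - <<'E'
from plan import *
p=np.load("p.npy"); c=c2w(p,[0,.097,0])[0]
rows([np.array([.231,.5265,.29]),np.array([c[0],c[1],.29])],p[2])
E
```

```text
[0,-0,-0.117,0,-0,0.0205,255],
[0.001,-0,-0.118,0,-0,0.0205,255],
[-0.128,-0.099,0,0,-0,0.0205,255],
[-0.133,-0.089,0,0,-0,0.0205,255],
[-0.139,-0.081,0,0,-0,0.0205,255],
[-0.144,-0.072,0,0,-0,0.0205,255],
[-0.148,-0.063,0,0,-0,0.0205,255],
[-0.152,-0.053,0,0,-0,0.0205,255],
[-0.155,-0.043,0,0,-0,0.0205,255],
[-0.158,-0.032,0,0,-0,0.0205,255],
[-0.159,-0.023,0,0,-0,0.0205,255],
[-0.161,-0.012,0,0,-0,0.0205,255],
[-0.161,-0.002,0,0,-0,0.0205,255],
[-0.16,0.008,0,0,-0,0.0205,255],
[-0.16,0.019,0,0,-0,0.0205,255],
[-0.158,0.028,0,0,-0,0.0205,255],
[-0.157,0.04,0,0,-0,0.0205,255],
[-0.153,0.049,0,0,-0,0.0205,255],
[-0.15,0.058,0,0,-0,0.0205,255],
19 end [ 0.4793 -0.1107  0.29  ]
```

Emit:
jog_arm --increments '[[[0,0,-0.117,0,0,0.0205,255],[0,0,-0.118,0,0,0.0205,255],[-0.128,-0.099,0,0,0,0.0205,255],[-0.133,-0.089,0,0,0,0.0205,255],[-0.139,-0.081,0,0,0,0.0205,255],[-0.144,-0.072,0,0,0,0.0205,255],[-0.148,-0.063,0,0,0,0.0205,255],[-0.152,-0.053,0,0,0,0.0205,255],[-0.155,-0.043,0,0,0,0.0205,255],[-0.158,-0.032,0,0,0,0.0205,255],[-0.159,-0.023,0,0,0,0.0205,255],[-0.161,-0.012,0,0,0,0.0205,255],[-0.161,-0.002,0,0,0,0.0205,255],[-0.16,0.008,0,0,0,0.0205,255],[-0.16,0.019,0,0,0,0.0205,255],[-0.158,0.028,0,0,0,0.0205,255],[-0.157,0.04,0,0,0,0.0205,255],[-0.153,0.049,0,0,0,0.0205,255],[-0.15,0.058,0,0,0,0.0205,255],[0,0,0,0,0,0,255]]]'

```text
clock: 3.15
tcp_pos: [0.4811, -0.115, 0.2893]
orientation: [0.001, 0.732, 0.681, -0.0]
wrist_force: [-0.6, 1.0, -0.4]
finger_gap: -0.0004
grip_force: 0.0
```

Emit:
jog_arm --increments '[[[0.015,0,0.14,0,0,0,255],[0,0,0.14,0,0,0,255],[0,0,0.14,0,0,0,255],[0,0,0,0,0,0,255]]]'

```text
clock: 3.55
tcp_pos: [0.4762, -0.1052, 0.1808]
orientation: [-0.004, 0.73, 0.683, -0.002]
wrist_force: [-0.1, 0.7, -0.5]
finger_gap: 0.0001
grip_force: 0.0
```

Run:
```python
from h import *
s=env.get_state(); print(s["tcp_pos"],s["orientation"])
a=cams.read_camera("scene")["pixels"][100:340,290:530]; b=cams.read_camera("side")["pixels"][90:250,240:440]
a=cv2.resize(a,(400,400),interpolation=2); b=cv2.resize(b,(400,320),interpolation=2); b=cv2.copyMakeBorder(b,0,80,0,0,0)
cv2.imwrite("pics/a1.png",np.hstack([a,b])[:,:,::-1])
p=np.load("p.npy"); print("cradle tcp",c2w([0,0,-p[2]],s["tcp_pos"]-[p[0],p[1],0]))
```

```text
[ 0.47618711 -0.10521931  0.18080563] [-0.004143    0.72999384  0.68343882 -0.00178825]
cradle tcp [[-0.00349072  0.10218807  0.18080563]]
```

View pics/a1.png

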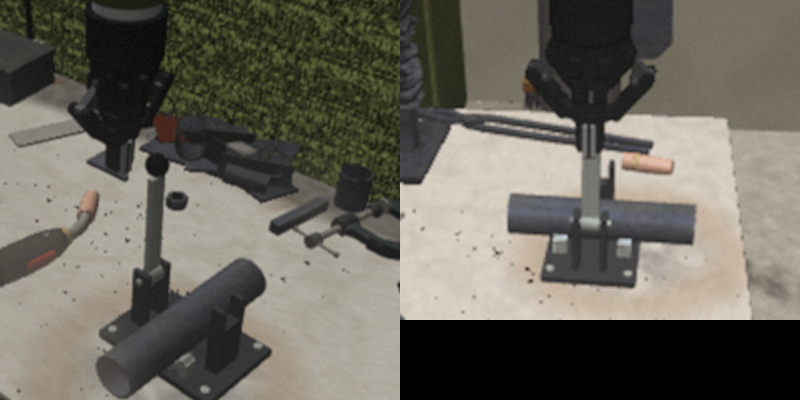

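The fingers stand behind the ball and in line with the bar: in the crop, the ball is at (157,165) and the fingertips at (118,165). Now I push it over.

Emit:
jog_arm --increments '[[[-0.08,0.014,0,0,0,0,255],[-0.08,0,0,0,0,0,255],[-0.08,0,0.01,0,0,0,255],[-0.08,0,0.02,0,0,0,255],[-0.08,0,0.04,0,0,0,255],[-0.04,0,0.04,0,0,0,255],[-0.04,0,0.04,0,0,0,255],[0,0,0,0,0,0,255]]]'

```text
clock: 4.45
tcp_pos: [0.4751, -0.2278, 0.1471]
orientation: [-0.0, 0.731, 0.683, -0.0]
wrist_force: [-0.2, 0.6, -0.6]
finger_gap: -0.0
grip_force: 0.0
```

```bash
cat > chk.py <<'E'
from h import *
import sys
s=env.get_state(); print(s["tcp_pos"],s["wrist_force"])
a=cams.read_camera("scene")["pixels"][100:340,290:530]; b=cams.read_camera("side")["pixels"][90:250,240:440]
a=cv2.resize(a,(400,400),interpolation=2); b=cv2.resize(b,(400,320),interpolation=2); b=cv2.copyMakeBorder(b,0,80,0,0,0)
cv2.imwrite(f"pics/{sys.argv[1]}.png",np.hstack([a,b])[:,:,::-1])
p=np.load("p.npy"); print("cradle tcp",c2w([0,0,-p[2]],s["tcp_pos"]-[p[0],p[1],0])); print("tool z",q2R(s["orientation"])[:,2])
E
python3 chk.py a2
```

```text
[ 0.47510531 -0.22780619  0.14709318] [-0.20406043  0.60690776 -0.58397818]
cradle tcp [[ 0.00364062 -0.02019599  0.14709318]]
tool z [-4.19742898e-04 -4.89951413e-05 -9.99999911e-01]
```

View pics/a2.png

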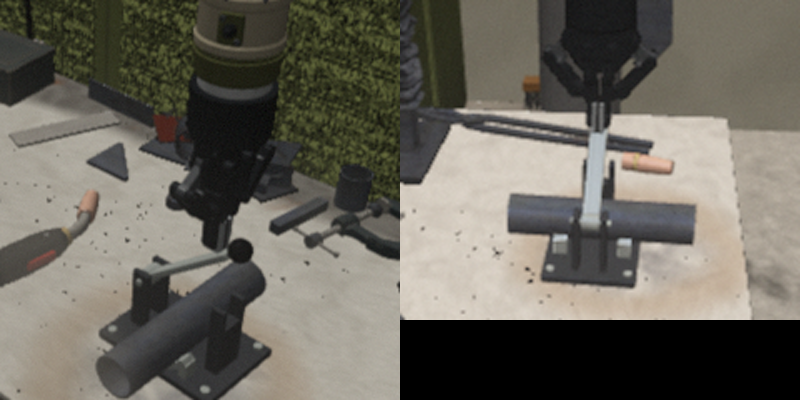

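The bar is now leaning at about 40°, and the fingertips at crop (217,240) touch it behind the ball at (240,250). I press straight down between the tube and the fork.

Emit:
jog_arm --increments '[[[0.01,-0.014,0.06,0,0,0,255],[0.01,0,0.06,0,0,0,255],[0,0,0.06,0,0,0,255],[0,0,0.06,0,0,0,255],[0,0,0.02,0,0,0,255],[0,0,0.02,0,0,0,255],[0,0,0.01,0,0,0,255],[0,0,0,0,0,0,255]]]'

```text
clock: 5.35
tcp_pos: [0.4722, -0.2216, 0.0751]
orientation: [-0.0, 0.73, 0.683, 0.0]
wrist_force: [-0.1, 0.3, 0.3]
finger_gap: -0.0004
grip_force: 0.0
```

```bash
python3 chk.py a3
```

```text
[ 0.47219201 -0.22156918  0.07514891] [-0.07378301  0.2563809   0.25567047]
cradle tcp [[ 0.00031612 -0.01416811  0.07514891]]
tool z [ 2.62836537e-04  5.65840946e-04 -9.99999805e-01]
```

View pics/a3.png

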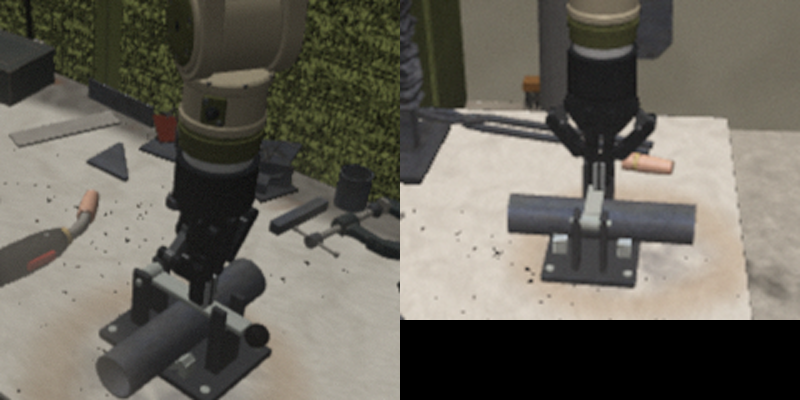

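The keeper is nearly or fully down in the fork: the ball is at crop (258,335) and the tube has not moved. I press a few more millimetres to feel the seat.

Emit:
jog_arm --increments '[[[0,0,0.006,0,0,0,255],[0,0,0.006,0,0,0,255],[0,0,0,0,0,0,255]]]'

```text
clock: 5.75
tcp_pos: [0.4723, -0.2216, 0.0748]
orientation: [0.001, 0.73, 0.683, 0.0]
wrist_force: [-7.0, 4.3, 21.6]
finger_gap: -0.0004
grip_force: 10.5
```

There is firm resistance (22 N) at z = 0.075, the expected strap top, so the keeper is seated. I retreat upward.

Emit:
jog_arm --increments '[[[0,0,-0.02,0,0,0,255],[0,0,-0.08,0,0,0,255],[0,0,-0.14,0,0,0,255],[0,0,-0.14,0,0,0,255],[0,0,-0.14,0,0,0,255],[0,0,-0.14,0,0,0,255],[0,0,0,0,0,0,255],[0,0,0,0,0,0,255]]]'

```text
clock: 6.55
tcp_pos: [0.4726, -0.2221, 0.2378]
orientation: [0.001, 0.73, 0.683, 0.0]
wrist_force: [-1.2, 0.6, -0.6]
finger_gap: 0.0001
grip_force: 0.0
```

```bash
python3 chk.py a4
```

```text
[ 0.47256592 -0.2220662   0.23776134] [-1.17722009  0.64108329 -0.60093266]
cradle tcp [[ 0.00072248 -0.01463897  0.23776134]]
tool z [ 1.82429211e-03 -8.61431845e-04 -9.99997965e-01]
```

View pics/a4.png

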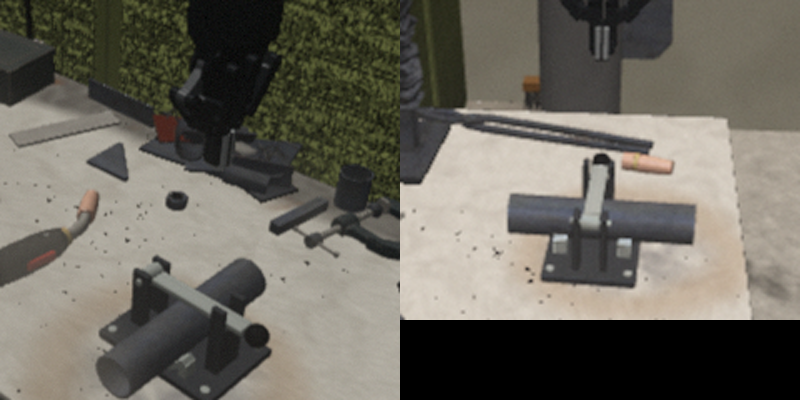

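The keeper lies in the fork with its ball at crop (258,335), the tube is unmoved, and the robot is clear.

```bash
python3 -c "
from h import *
print(ticket.hand_in())"
```

```text
the job is handed in; nothing more can be done
None
```

The loaded saddle's keeper is shut and resting in its fork, the tube did not visibly move, the arm never went near the spare keeper, and the job is handed in; hand-in gave no verdict.

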